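# Release the test fixture and slide the sample out

### The job

Press the red release button of the clamshell test fixture so that its lid springs fully open. Then slide the metal sample block sideways along its guide rails, without lifting it, until it lies wholly on the green pad at the end of the fixture, and take your hand away. Leave the lid standing open and everything else on the bench where it is.

Things in the scene. Friction and masses are not known exactly. Their poses are not given: they have to be found in the camera images.
- fixture: Grey clamshell test fixture, fixed on the bench, origin at bench level below the sample's nest. x: from the button to the lid hinge (away from the robot, give or take its yaw); y: along the guide rails to the green pad (robot's left); z up. Flat deck 22 mm high: main part x -125 to +80, y -75 to +75 mm; outfeed ledge x -41 to +41 mm, on to y +199 mm, where it ends in an open edge.
- lane_mid (a point): Point on the deck above the fixture's origin, in the middle of the lane. Two aluminium guide rails, 6 mm wide and 6 mm high, at fixture x = -35 and +35 mm, run along y from -63 to +199 mm; the lane between them is 64 mm wide and open at both ends.
- latch_top (a point): Top middle of the latch block, 61 mm above the bench, between button and lid: fixture x -83 to -51, y -24 to +24 mm. Button centre to latch block: 17 mm.
- fixture_lid (a joint): Hinged lid: aluminium frame, clear window, covering fixture x -58 to +71, y -65 to +65 mm, top 59 mm above the bench. Hinge along y at fixture x +71 mm, 50 mm above the bench. 0 = shut and latched, 1.75 rad = open at its stop, a little past upright, edge about 175 mm above the bench. A light spring opens it in about a second once the latch lets go and holds it there.
- release (a joint): Red round push button, 28 mm across, on the fixture; 0 = up, 0.008 m = fully down. A spring (1.5 N at first, 5 N fully down) returns it. The latch lets go about 6 to 7 mm down.
- release_top (a point): Centre of the top face of the red button (fixture x -100 mm, y 0, 46 mm above the bench when up; collar 10 mm lower). It is pressed straight down and the point moves with it.
- sample_center (a point): Centre (half-way up) of the loose sample block: milled grey metal, 58 x 58 x 16 mm, about 0.2 kg, flat on the deck between the rails under the lid, y axis about along the rails. Its top is 16 mm above the deck, 10 mm above the rails. Behind it (away from the green pad) 38 to 54 mm of deck are free for fingertips once the lid is open.
- pad_center (a point): Centre of the green pad, at deck height (22 mm above the bench), 152 mm from the fixture's origin along its y axis. The pad is flat, 74 mm long along the rails, so the block lies wholly on it when its centre is within 8 mm of this point along the rails.
- screwdriver: Screwdriver with a blue handle, 184 mm long, loose on the bench. Bystander.
- spanner: Open-ended steel spanner, 162 mm long, loose on the bench. Bystander.
- dish: Covered glass dish, 64 mm across, 14 mm high, loose on the bench. Bystander.
- blank: Metal blanking flange, 55 mm across, 17 mm high, loose on the bench. Bystander.
- pen: White pen with a black clip, 145 mm long, loose on the bench. Bystander.

How it is judged:
By the outcome, as a careful person would: the job done as asked, in the order asked, and still so for the second after the job is handed in, with the robot touching nothing.
It also fails if it takes over 51 s, if anything falls off the work surface, if the arm or the gripper's body presses on something with over 40 N, if the wrist force passes 120 N, or if a joint passes its speed limit or range.

### The arm

A 6-joint arm with a two-finger parallel gripper is mounted at the origin on a cart in front of the work surface, level with it; the furniture and walls round the work are solid. World frame = base frame: x ahead of the robot, y to its left, z up, the work surface at z = 0. Lengths are in m, angles in rad, forces in N, time in s.
With the tool pointing down it reaches from about 0.325 to 0.9 m from the base axis. Payload 6.1 kg.
Tool frame: the origin (TCP) lies midway between the tips of the shut fingers; the grasp point (between the pads) lies manip.grasp_offset behind it (manip.grasp_offset is the distance from the TCP to the grasp point, in m); z points along the fingers, y is the direction in which the jaws open and shut (so a half turn about z gives the same grasp; the last joint's range is limited). The gripper opens to 85 mm and grips with 20 to 120 N. Pads are 22 mm wide; open, the fingers measure 114 mm over their backs; the gripper's body (76 mm by 85 mm) begins 54 mm behind the grasp point. The pads swing forward as they close: fully open they stand 13 mm farther back than shut.
Start: joints at [-0.126, 0.22, 1.526, -0, 1.395, -0.126], TCP at [0.625, -0, 0.231] pointing down, gripper open.
Joint ranges: [-2.98, 2.98], [-0.91, 2.08], [0.09, 2.57], [-1.24, 4.39], [0.2, 2.65], [-2.68, 2.68]. Speed limits (rad/s): [2.57, 2.57, 3.01, 3.14, 3.14, 3.14].

### API

Orientations are given as a rotation vector (axis times angle).
In Python, from cell import manip gives the robot as it stands.
- The arm moves only by the tool jog_arm, never from a script. Its argument "series" is a list of rows, each a list of 4 numbers: the shift along the tool's x, y, z each as a share of 1000 mm, from -1 to 1, then the turn about the tool's z as a share of 360 degrees, from -1 to 1. In form: [[dx, dy, dz, yaw], ...]. A call has exactly 10 rows; each row is the pose to reach, as a shift and turn from the pose commanded when the call began, along the tool's axes at that moment, turning the shorter way round; what a row does not reach only later rows make up. A row lasts 1/10 s, in which the tool goes at most 50 mm and 8.59 degrees, less where a joint would pass 70% of its speed; a pose out of reach is approached as far as the arm can. A call with a number of a shift or a turn outside -1 to 1 is refused whole. A call with a gripper value outside its range is refused whole. "jaw" is the opening, from 0 (shut) to 1 (fully open), set as the call begins (left out, the last holds). The fingers move at their own pace and stop on an object; the grip force is fixed at half the most. Time passes only in rows, so rows that repeat a pose let the fingers close, or fill a call up. It gives the time, the measured TCP pose, the force and the opening at its end, in the units of the state.
- manip.sense(): the state, without advancing time (a new reading comes with each control period).
- manip.read_camera(name): name is "scene" or "side" or "wrist"; returns the picture (400x640x3 uint8, blue, green, red); there is no depth.
- manip.get_calibration(name): a dict with "mtx" (3x3 intrinsics, pixels), "R" (3x3) and "t" (3): a world point X has camera coordinates R X + t. Camera axes: x right, y down, z forward; pixel columns grow to the right and rows downward; lengths in m; the calibration is good to about 2 mm. A picture is of the moment at which its call begins: read the wrist's pose just before it. get_calibration takes no time and is no camera call; for the wrist camera it gives the pose at the moment of the call.
- manip.finish_job(): hands the job in, once; it reports no verdict.
Trained networks look in the newest picture that a camera, given by its name, has taken for a name from the list of things; names that differ only in an ending like _2 or _b are one class to them, and where a whole thing is asked for, a point or a joint stands for the part that bears it (a point fixed in the world has none). Each returns a list of dicts, best first, with "score" (0 to 1); they miss things now and then, are a little off and sometimes report something else, mostly with a low value. They report only what shows in the picture. A call takes as long as a camera call.
- manip.outline_of(label, camera): "region" (400x640 bool, what is visible of it) and "point" ([column, row] in pixels, amid what is visible of it).
The state is a dict: "time_s": time; "joints": joint angles; "dq": joint speeds; "effort": joint torques, N m; "tool_pos": TCP position; "tool_rot": TCP orientation; "contact_force": force on the tool from outside, world axes, zero at the start; "ft_torque": the same for the moment, N m; "finger_gap": finger opening in m.
Only numpy, scipy, OpenCV 4.12 (cv2) and the standard library are available. Lean on these libraries where they do the work, as an engineer would, in place of code of your own. Each camera call takes 0.05 s, during which the arm holds its last target. There are 200 camera calls.

## Working session

There is one attempt and no reset: what is moved stays moved. The work goes in short steps, Python scripts to look and compute and a tool call to move; the robot and the scene stay as the last step left them, time stands still between calls to the robot, and variables do not carry over. Pictures are saved under pics/ and viewed, about 8 in all and at most 12, crops included, and the job is handed in when it is done.

Besides the shell and the picture viewer there is one more tool, called by a JSON object that holds its "op" and its "data". jog_arm: Moves the arm, as the interface text tells. Its arguments: {"type":"object","properties":{"series":{"type":"array","items":{"type":"array","items":{"type":"number","minimum":-1,"maximum":1}}},"jaw":{"type":"number"}},"required":["series"]}

```bash
mkdir -p pics; ls; python3 - <<'E'
from cell import manip
import cv2,numpy as np
s=manip.sense();print(s['time_s'],s['tool_pos'],s['tool_rot'],s['finger_gap'],manip.grasp_offset)
ims=[]
for n in ['scene','side']:
    im=manip.read_camera(n);cv2.imwrite(f'pics/{n}0.png',im)
    c=manip.get_calibration(n)
    print(n,np.round(c['mtx'],1).tolist(),np.round(c['R'],3).tolist(),np.round(c['t'],3).tolist())
    for l in ['release_top','latch_top','sample_center','pad_center','fixture']:
        r=manip.outline_of(l,n)
        print(l,[(round(d['score'],2),np.round(d['point']).tolist(),int(d['region'].sum())) for d in r[:2]])
    ims.append(im)
cv2.imwrite('pics/both0.png',cv2.resize(np.vstack(ims),(480,600)))
E
```

```text
pics
0.0 [6.24389143e-01 6.87621142e-05 2.30193602e-01] [-2.22030974e+00 -2.22039735e+00  1.89382748e-03] 0.08558416493529018 0.0187
scene [[364.3, 0.0, 316.4], [0.0, 364.3, 198.9], [0.0, 0.0, 1.0]] [[0.633, -0.774, -0.001], [-0.536, -0.438, -0.721], [0.558, 0.457, -0.693]] [-0.281, 0.414, 0.54]
release_top [(0.51, [307.0, 251.0], 130)]
latch_top [(0.73, [325.0, 229.0], 6485)]
sample_center []
pad_center [(0.57, [322.0, 233.0], 6532)]
fixture [(0.55, [324.0, 231.0], 6535)]
side [[442.1, 0.0, 317.2], [0.0, 442.1, 191.6], [0.0, 0.0, 1.0]] [[-0.999, 0.037, 0.004], [0.015, 0.49, -0.872], [-0.034, -0.871, -0.49]] [0.566, -0.002, 1.091]
release_top [(0.57, [363.0, 189.0], 94)]
latch_top [(0.62, [322.0, 203.0], 5374)]
sample_center []
pad_center [(0.57, [318.0, 202.0], 5331)]
fixture [(0.97, [318.0, 208.0], 5287)]
```

View pictures.

View pics/scene0.png

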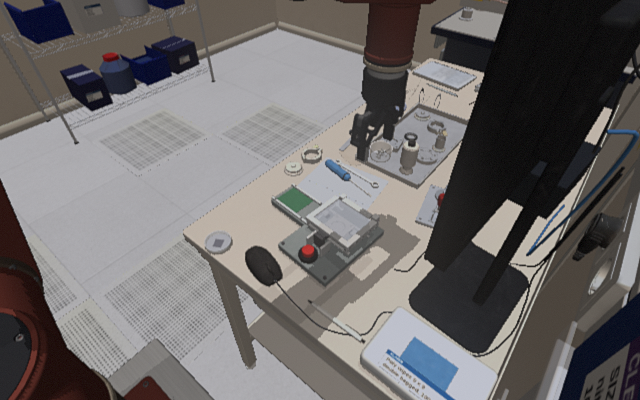

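View pics/side0.png

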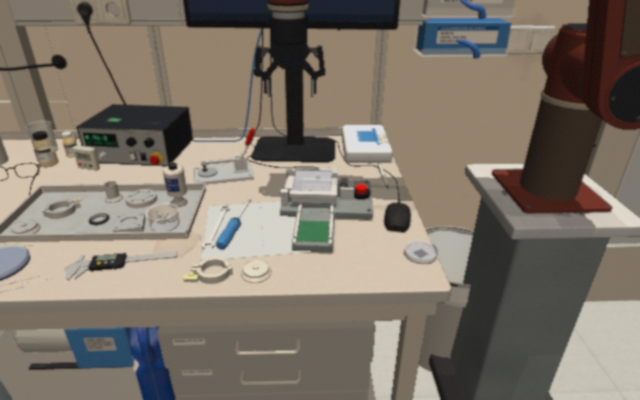

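```bash
cat > h.py <<'E'
from cell import manip
import cv2,numpy as np
def ray(n,p,z,c=None):
    c=c or manip.get_calibration(n)
    d=c['R'].T@np.linalg.inv(c['mtx'])@np.array([p[0],p[1],1.]);o=-c['R'].T@c['t']
    return o+d*(z-o[2])/d[2]
def proj(n,X,c=None):
    c=c or manip.get_calibration(n); q=c['mtx']@(c['R']@np.asarray(X)+c['t']);return q[:2]/q[2]
def colour(im,which,box=None):
    h=cv2.cvtColor(im,cv2.COLOR_BGR2HSV)
    m=cv2.inRange(h,(50,80,40),(85,255,255)) if which=='g' else cv2.inRange(h,(0,150,90),(6,255,255))|cv2.inRange(h,(174,150,90),(180,255,255))
    if box: k=np.zeros_like(m);k[box[1]:box[3],box[0]:box[2]]=1;m=m*k
    n,l,s,c=cv2.connectedComponentsWithStats(m);i=1+np.argmax(s[1:,4]);return c[i],s[i]
E
python3 - <<'E'
from h import *
for n,bg,br in [('scene',(250,170,330,230),(290,235,325,270)),('side',(280,210,350,250),(345,175,380,205))]:
    im=cv2.imread(f'pics/{n}0.png')
    for w,b,z in (('g',bg,.022),('r',br,.042)):
        p,s=colour(im,w,b); print(n,w,p,s,ray(n,p,z))
E
```

```text
scene g [294.63613861 199.68316832] [278 188  34  24 404] [0.58528813 0.18823713 0.022     ]
scene r [307.48148148 250.        ] [302 245  12  12 108] [0.46994585 0.04662964 0.042     ]
side g [312.82820976 231.03074141] [298 221  30  20 553] [0.58228221 0.18865142 0.022     ]
side r [360.70103093 188.10309278] [355 184  12  10  97] [0.46859764 0.04808037 0.042     ]
```

{"op": "jog_arm", "data": {"series": [[0.016, -0.053, 0.017, 0.005], [0.032, -0.106, 0.034, 0.0164], [0.047, -0.158, 0.05, 0.0164], [0.047, -0.158, 0.05, 0.0164], [0.047, -0.158, 0.05, 0.0164], [0.047, -0.158, 0.05, 0.0164], [0.047, -0.158, 0.05, 0.0164], [0.047, -0.158, 0.05, 0.0164], [0.047, -0.158, 0.05, 0.0164], [0.047, -0.158, 0.05, 0.0164]], "jaw": 0}}

```text
time_s: 1.6
tool_pos: [0.4674, 0.0468, 0.1813]
tool_rot: [-2.333, -2.104, 0.0]
contact_force: [0.9, -0.2, -1.0]
finger_gap: -0.0002
```

```bash
python3 - <<'E'
from h import *
c=manip.get_calibration('wrist');im=manip.read_camera('wrist');cv2.imwrite('pics/w1.png',im)
s=manip.sense();print(s['tool_pos'],s['contact_force'],s['finger_gap'])
p,st=colour(im,'r');print(p,st,ray('wrist',p,.046,c))
print(proj('wrist',s['tool_pos'],c), -c['R'].T@c['t'])
E
```

```text
[0.46730227 0.04683224 0.18125882] [ 0.09558638 -0.80969436 -0.5025132 ] -1.4722971569628519e-05
[317.06475716 194.67995019] [301 179  33  32 803] [0.46809733 0.04613999 0.046     ]
[315.71512972 266.41356081] [0.4746325  0.11459385 0.32480289]
```

View pics/w1.png

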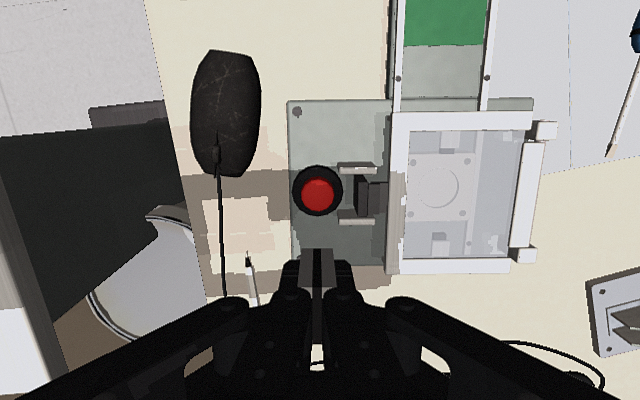

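{"op": "jog_arm", "data": {"series": [[-0.001, -0.002, 0.04, 0], [-0.001, -0.002, 0.08, 0], [-0.001, -0.002, 0.11, 0], [-0.001, -0.002, 0.128, 0], [-0.001, -0.002, 0.135, 0], [-0.001, -0.002, 0.139, 0], [-0.001, -0.002, 0.141, 0], [-0.001, -0.002, 0.143, 0], [-0.001, -0.002, 0.144, 0], [-0.001, -0.002, 0.144, 0]]}}

```text
time_s: 2.65
tool_pos: [0.4657, 0.0462, 0.0381]
tool_rot: [2.332, 2.103, 0.002]
contact_force: [-2.0, 0.0, 4.1]
finger_gap: 0.0
```

```bash
python3 - <<'E'
from h import *
im=manip.read_camera('side');cv2.imwrite('pics/s2.png',cv2.resize(im[120:270,230:430],(800,600)))
print(manip.sense()['contact_force'])
E
```

```text
[-2.47547308  0.66121371  4.63012098]
```

View pics/s2.png

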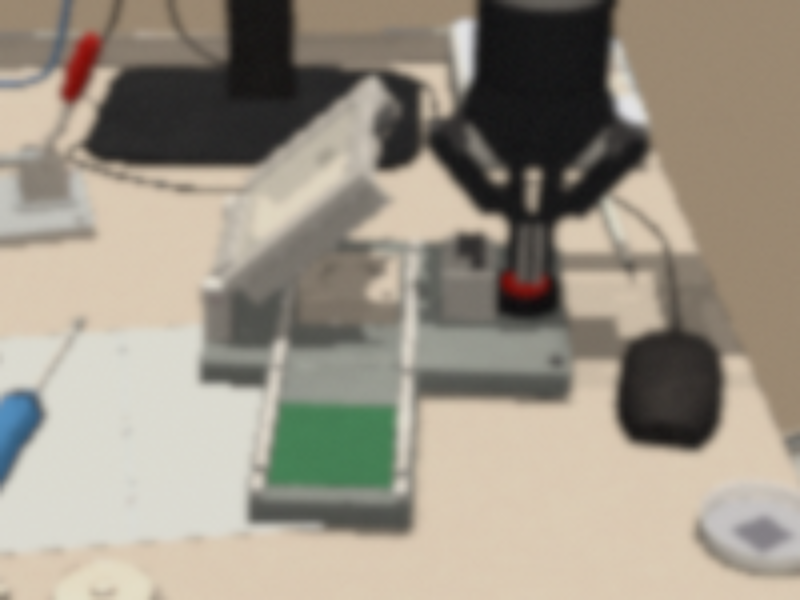

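{"op": "jog_arm", "data": {"series": [[0, 0, -0.02, 0], [0, 0, -0.06, 0], [0, 0, -0.1, 0], [0, 0, -0.14, 0], [0, 0, -0.16, 0], [-0.015, 0.035, -0.16, 0], [-0.03, 0.07, -0.16, 0], [-0.04, 0.1, -0.16, 0], [-0.04, 0.1, -0.16, 0], [-0.04, 0.1, -0.16, 0]]}}

```text
time_s: 3.7
tool_pos: [0.5603, -0.0041, 0.1967]
tool_rot: [-2.333, -2.103, 0.0]
contact_force: [-0.6, 0.6, -0.7]
finger_gap: -0.0005
```

```bash
python3 - <<'E'
from h import *
c=manip.get_calibration('wrist');im=manip.read_camera('wrist');cv2.imwrite('pics/w3.png',im)
np.savez('w3.npz',**c)
s=manip.sense();print(s['tool_pos'])
p,st=colour(im,'g');print(p,st,ray('wrist',p,.022,c))
r=manip.outline_of('sample_center','wrist')
for d in r[:2]:
    b=cv2.minAreaRect(np.argwhere(d['region'])[:,::-1].astype(np.float32));print(d['score'],d['point'],d['region'].sum(),b,[ray('wrist',q,.038,c).round(4) for q in cv2.boxPoints(b)])
E
```

```text
[ 0.55972437 -0.00364919  0.19679059]Traceback (most recent call last):
  File "<stdin>", line 5, in <module>
  File "h.py", line 13, in colour
    n,l,s,c=cv2.connectedComponentsWithStats(m);i=1+np.argmax(s[1:,4]);return c[i],s[i]
                                                    ~~~~~~~~~^^^^^^^^^
    return _wrapfunc(a, 'argmax', axis=axis, out=out, **kwds)
    return bound(*args, **kwds)
ValueError: attempt to get argmax of an empty sequence
```

View pics/w3.png

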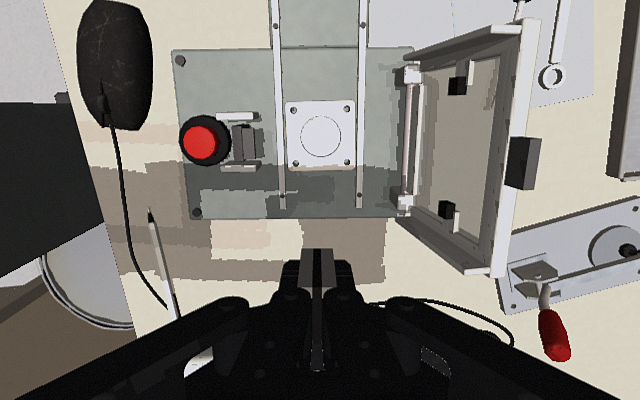

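```bash
python3 - <<'E'
from h import *
c=dict(np.load('w3.npz'))
for p,z in [((282.5,208),.028),((359.5,208),.028),((276,15),.028),((362.5,15),.028),((286,101),.038),((353,101),.038),((287,168),.038),((356,170),.038),((202,142),.046)]: print(p,ray('wrist',p,z,c).round(4))
s=manip.sense(); from scipy.spatial.transform import Rotation as R
print(s['tool_pos'],R.from_rotvec(s['tool_rot']).as_matrix().round(3).tolist())
E
```

```text
(282.5, 208) [ 0.5271 -0.0221  0.028 ]
(359.5, 208) [ 0.5976 -0.0294  0.028 ]
(276, 15) [0.5427 0.1373 0.028 ]
(362.5, 15) [0.6113 0.1301 0.028 ]
(286, 101) [0.5431 0.071  0.038 ]
(353, 101) [0.5978 0.0653 0.038 ]
(287, 168) [0.5369 0.0159 0.038 ]
(356, 170) [0.596 0.008 0.038]
(202, 142) [0.4708 0.0458 0.046 ]
[ 0.55972437 -0.00364919  0.19679059] [[0.103, 0.995, -0.001], [0.995, -0.103, 0.0], [0.0, -0.001, -1.0]]
```

{"op": "jog_arm", "data": {"series": [[-0.01, 0.005, 0, -0.0235], [-0.01, 0.005, 0, -0.047], [-0.01, 0.005, 0, -0.0705], [-0.01, 0.005, 0, -0.094], [-0.01, 0.005, 0, -0.1175], [-0.01, 0.005, 0, -0.141], [-0.01, 0.005, 0, -0.1645], [-0.01, 0.005, 0, -0.188], [-0.01, 0.005, 0, -0.2115], [-0.01, 0.005, 0, -0.235]]}}

```text
time_s: 4.75
tool_pos: [0.5633, -0.0135, 0.1975]
tool_rot: [0.298, 3.127, 0.0]
contact_force: [0.6, 0.4, 0.3]
finger_gap: 0.0003
```

{"op": "jog_arm", "data": {"series": [[0, 0, 0, -0.015], [0, 0, 0.03, -0.015], [0, 0, 0.06, -0.015], [0, 0, 0.09, -0.015], [0, 0, 0.09, -0.015], [0, 0, 0.09, -0.015], [0, 0, 0.09, -0.015], [0, 0, 0.09, -0.015], [0, 0, 0.09, -0.015], [0, 0, 0.09, -0.015]]}}

```text
time_s: 5.75
tool_pos: [0.5648, -0.0144, 0.1083]
tool_rot: [0.162, 3.136, -0.0]
contact_force: [-0.7, -0.6, -0.1]
finger_gap: -0.0001
```

```bash
cat > st.py <<'E'
from h import *
from scipy.spatial.transform import Rotation as R
s=manip.sense();O=np.array([.5687,.037]);u=np.array([.1,.995]);v=np.array([.995,-.1])
T=R.from_rotvec(s['tool_rot']).as_matrix();p=np.array(s['tool_pos'])
print('t',s['time_s'],'fix xy',(p[:2]-O)@v,(p[:2]-O)@u,'z',p[2],'F',np.round(s['contact_force'],1),'j6',s['joints'][5]);print(T.round(3).tolist())
E
python3 - <<'E'
import st
from h import *
im=manip.read_camera('side');cv2.imwrite('pics/s4.png',cv2.resize(im[100:270,220:430],(741,600)))
E
```

```text
t 5.75 fix xy 0.0012344652003189534 -0.05156766511942603 z 0.10825625254206618 F [-0.7 -0.6 -0.1] j6 -1.632847725305904
[[-0.995, 0.103, 0.002], [0.103, 0.995, -0.0], [-0.002, -0.0, -1.0]]
```

View pics/s4.png

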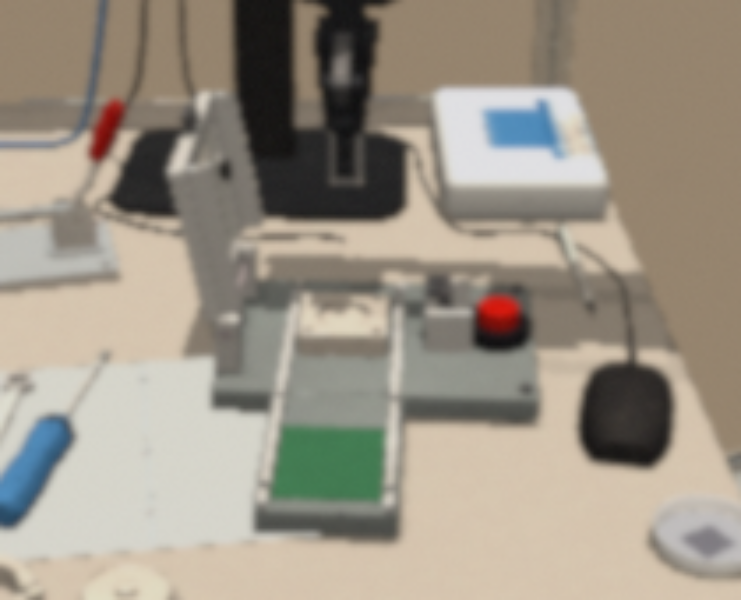

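{"op": "jog_arm", "data": {"series": [[0, 0, 0.03, 0], [0, 0, 0.055, 0], [0, 0, 0.07, 0], [0, 0, 0.078, 0], [0, 0, 0.079, 0], [0, 0, 0.079, 0], [0, 0.004, 0.079, 0], [0, 0.008, 0.079, 0], [0, 0.012, 0.079, 0], [0, 0.016, 0.079, 0]]}}

```text
time_s: 6.8
tool_pos: [0.5663, 0.0016, 0.0289]
tool_rot: [0.161, 3.137, -0.001]
contact_force: [-0.8, -2.6, 1.8]
finger_gap: 0.0004
```

{"op": "jog_arm", "data": {"series": [[0, 0.006, 0, 0], [0, 0.012, 0, 0], [0, 0.018, 0, 0], [0, 0.024, 0, 0], [0, 0.03, 0, 0], [0, 0.036, 0, 0], [0, 0.042, 0, 0], [0, 0.048, 0, 0], [0, 0.054, 0, 0], [0, 0.06, 0, 0]]}}

```text
time_s: 7.8
tool_pos: [0.5724, 0.0615, 0.0287]
tool_rot: [0.162, 3.137, -0.001]
contact_force: [-0.9, -5.8, 5.5]
finger_gap: 0.0
```

```bash
python3 st.py
```

```text
t 7.8 fix xy 0.0012458027100432111 0.02470387786796728 z 0.028727932332977414 F [-0.9 -5.8  5.5] j6 -1.4972513599775623
[[-0.995, 0.103, 0.001], [0.103, 0.995, -0.001], [-0.001, -0.0, -1.0]]
```

{"op": "jog_arm", "data": {"series": [[0, 0.007, 0, 0], [0, 0.014, 0, 0], [0, 0.021, 0, 0], [0, 0.028, 0, 0], [0, 0.035, 0, 0], [0, 0.042, 0, 0], [0, 0.049, 0, 0], [0, 0.055, 0, 0], [0, 0.06, 0, 0], [0, 0.065, 0, 0]]}}

```text
time_s: 8.8
tool_pos: [0.5789, 0.1261, 0.0287]
tool_rot: [0.162, 3.137, -0.001]
contact_force: [-0.1, -5.1, 6.8]
finger_gap: -0.0
```

```bash
python3 st.py; python3 - <<'E'
from h import *
n='side'
im=manip.read_camera(n);c=manip.get_calibration(n)
O=np.array([.5687,.037]);u=np.array([.1,.995]);v=np.array([.995,-.1])
M=np.float32([[0,0]]*4)
pts=[(-50,60),(50,60),(50,210),(-50,210)]
# rectify to plane z=.038: 4px/mm
src=np.float32([proj(n,[*(O+a/1e3*v+b/1e3*u),.038],c) for a,b in pts])
dst=np.float32([((a+50)*4,(b-60)*4) for a,b in pts])
w=cv2.warpPerspective(im,cv2.getPerspectiveTransform(src,dst),(400,600),flags=cv2.INTER_CUBIC)
crop=cv2.resize(im[185:265,280:350],(400,457))
o=np.zeros((600,800,3),np.uint8);o[:,:400]=w;o[:457,400:]=crop
for b in range(60,211,10): cv2.putText(o,str(b),(0,(b-60)*4+4),0,.35,(0,0,255))
cv2.imwrite('pics/s5.png',o)
E
```

```text
t 8.8 fix xy 0.0012667898467012854 0.08964535971186699 z 0.028712699058205848 F [-0.1 -5.1  6.8] j6 -1.3857803679087792
[[-0.995, 0.103, 0.0], [0.103, 0.995, -0.001], [-0.0, -0.001, -1.0]]
```

View pics/s5.png

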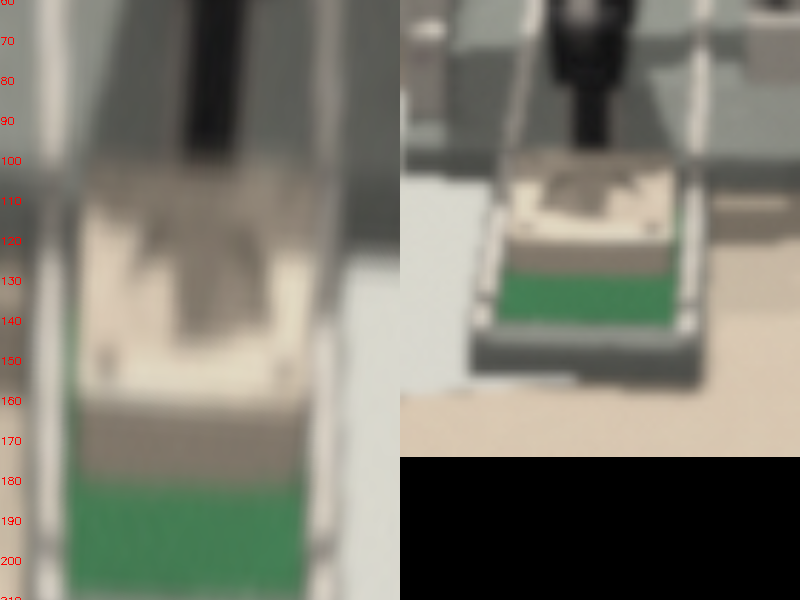

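{"op": "jog_arm", "data": {"series": [[0, 0.004, 0, 0], [0, 0.008, 0, 0], [0, 0.012, 0, 0], [0, 0.016, 0, 0], [0, 0.018, 0, 0], [0, 0.02, 0, 0], [0, 0.02, 0, 0], [0, 0.02, 0, 0], [0, 0.014, 0, 0], [0, 0.008, 0, 0]]}}

```text
time_s: 9.85
tool_pos: [0.5786, 0.1344, 0.0275]
tool_rot: [-0.161, -3.136, -0.001]
contact_force: [-0.6, 0.7, -0.6]
finger_gap: 0.0002
```

{"op": "jog_arm", "data": {"series": [[0, -0.005, 0, 0], [0, -0.01, -0.02, 0], [0, -0.01, -0.06, 0], [0, -0.01, -0.1, 0], [0, -0.02, -0.14, 0], [0, -0.05, -0.17, 0], [0, -0.08, -0.19, 0], [0, -0.08, -0.19, 0], [0, -0.08, -0.19, 0], [0, -0.08, -0.19, 0]]}}

```text
time_s: 10.85
tool_pos: [0.5704, 0.0549, 0.2167]
tool_rot: [-0.162, -3.135, -0.001]
contact_force: [-0.4, -0.1, -0.5]
finger_gap: -0.0
```

```bash
python3 st.py; python3 - <<'E'
from h import *
O=np.array([.5687,.037]);u=np.array([.1,.995]);v=np.array([.995,-.1])
pts=[(-50,60),(50,60),(50,210),(-50,210)]
o=np.zeros((600,800,3),np.uint8)
for k,n in enumerate(['side','scene']):
    im=manip.read_camera(n);c=manip.get_calibration(n);cv2.imwrite(f'pics/{n}6.png',im)
    src=np.float32([proj(n,[*(O+a/1e3*v+b/1e3*u),.038],c) for a,b in pts])
    dst=np.float32([((a+50)*4*.66,(b-60)*4*.66) for a,b in pts])
    w=cv2.warpPerspective(im,cv2.getPerspectiveTransform(src,dst),(264,396),flags=cv2.INTER_CUBIC)
    o[:396,k*400:k*400+264]=w
    for b in range(60,211,10): cv2.putText(o,str(b),(k*400,int((b-60)*2.64)+4),0,.35,(0,0,255))
    (x0,y0)=[(220,100),(180,130)][k]
    o[400:,k*400:k*400+260]=cv2.resize(im[y0:y0+160,x0:x0+208],(260,200))
cv2.imwrite('pics/f6.png',o)
E
```

```text
t 10.85 fix xy -0.0001172405065903103 0.01801726174952155 z 0.21666752521865132 F [-0.4 -0.1 -0.5] j6 -1.5099204026098878
[[-0.995, 0.103, -0.003], [0.103, 0.995, 0.001], [0.003, 0.0, -1.0]]
```

View pics/f6.png

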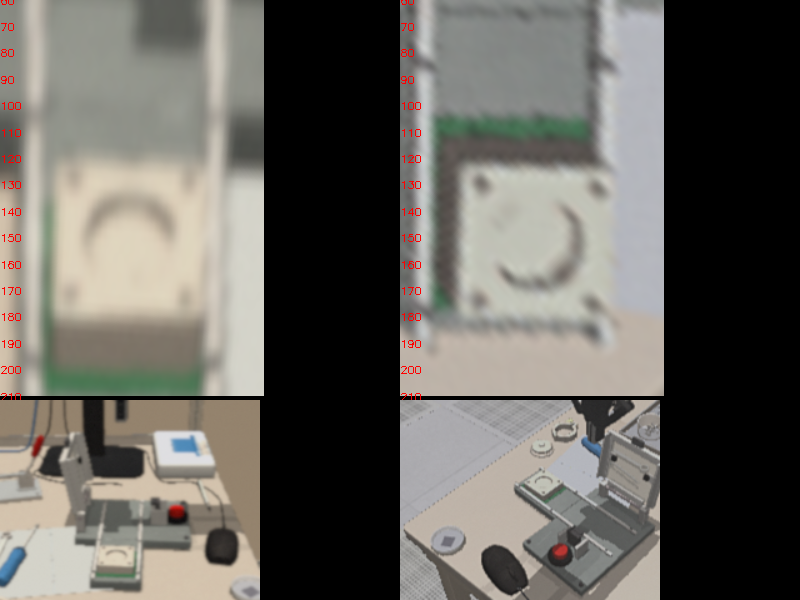

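```bash
python3 -c "
from cell import manip
print(manip.finish_job())"
```

```text
the job is handed in; nothing more can be done
None
```

The job is done and handed in at about 11 s on the robot's clock. I pressed the red button and the lid sprang fully open. I then pushed the block along its rails with shut fingertips onto the green pad, and lifted the hand clear.

- **Block position:** the final side and scene views put its centre at about 150.5 mm along the rails, against 152 mm and an allowance of ±8 mm. Green shows at both ends of the block.
- **Lid and hand:** the lid stands open. The gripper is about 0.22 m above the bench with no measurable contact force.
- **Forces:** the highest reading at the end of any move was about 8 N, against the limits of 40 N and 120 N.
- **Other things on the bench:** nothing shown in the final views had visibly moved. I did not measure the screwdriver, spanner, dish, blank or pen one by one.
- **Disagreements:** the block's position differed by 1 to 2 mm between views, and the fixture's yaw by about 0.5°. Both are well within what the job allowed.

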